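# Rebuild the fly reel on its spindle

### The job

Rebuild the fly reel that stands in its wooden cradle: put the tabbed drag disc on the spindle first, tabs down, and turn it under light pressure until its four tabs drop into the four slots of the sprung plate and it lies flat and fully home; then slide the plain sleeve over its hub, and last put the knobbed cap on the spindle so that it lies flush on the sleeve. Set everything down gently (never load the reel with more than 25 N) and leave the jar, the thread spool and the scissors where they are.

Things in the scene. Friction and masses are not known exactly. Their poses are not given: they have to be found in the camera images.
- reel: The fixed reel: a 110 x 110 x 14 mm wooden cradle carrying a round aluminium back plate (94 mm across, 6 mm thick), an upright steel spindle at its centre, and a slotted drag plate (70 mm across) around the spindle. Origin on the spindle axis at the underside of the cradle (table top), z up. Loads over 25 N on it are forbidden.
- seat (a point): Point on the spindle axis level with the top of the drag plate's raised lands, 34 mm above the table, plate unpressed; the disc's underside rests here when home. Between the 7.5 mm high lands are four radial slots, 90 degrees apart, 11 mm wide, from 17 to 31 mm off the axis. Their angle differs each time and is NOT measured (nor is it the yaw of this point or of the reel): feel or see it.
- plate_foot (a point): Point on the axis at the underside of the drag plate, 24 mm above the table, plate unpressed. The plate stays up until pressed with 4 N, then gives 1 mm per further newton for 4 mm (8 N in all), then stops hard. It turns only stiffly, at 0.35 N m, more than tabs rubbing on it at 4 to 8 N can turn it.
- spindle_tip (a point): The tip of the spindle, 88 mm above the table. The spindle is 10 mm in diameter, tapering to a point over its last 12 mm.
- disc_center (a point): Steel drag disc: 72 mm across, 5 mm thick, hub 24 mm across standing 25 mm above it (grip here; its last 7 mm taper to 17.6 mm), 12.4 mm bore right through, four tabs beneath (90 degrees apart, 9 mm wide, 7 mm deep, 19 to 29 mm off the axis), on which it stands. On its axis, half-way up: 18.5 mm above the tabs' feet, 11.5 mm above the disc's underside, 18.5 mm below the hub's top. x, y through the tabs. 120 g.
- sleeve_center (a point): Plain aluminium spacer sleeve: a tube 40 mm outside, 28 mm inside, 32 mm high, standing on the table, 70 g. It goes over the hub of the disc and rests on the disc; when home its foot is 39 mm and its top 71 mm above the table. This point is on its axis, half-way up.
- cap_center (a point): Dark steel cap, 60 g: flange 44 mm across and 8 mm thick, knob 24 mm across standing 24 mm above it (32 mm in all); a blind 12.4 mm bore, 22 mm deep, in its underside goes over the spindle. It starts knob up; when home its underside lies on the sleeve, 71 mm above the table. Point on its axis, half-way up (16 mm above its underside).
- jar: Bystander: a small closed glass jar, 44 mm across, 55 mm high, origin under its centre.
- thread_spool: Bystander: a thread spool standing up, 30 mm across, 30 mm high, origin under its centre.
- scissors: Bystander: small black-handled scissors lying flat, about 130 mm long; origin at the pivot, x towards the points.

How it is judged (in metres and radians):
On the way, in this order (a step that is already met when the one before it is completed fails the run):
1. the disc is on the spindle with its tabs in the slots, lying flat on the plate (horizontal distance between disc_center and seat below 0.003 m and z of disc_center in the frame of reel between 0.0435 and 0.0475 m and angle between disc_center's own z axis and vertical below 0.08 rad), for 0.2 s.
2. the sleeve is over the hub and rests on the seated disc (all of step 1 and horizontal distance between sleeve_center and seat below 0.004 m and z of sleeve_center in the frame of reel between 0.0525 and 0.0575 m and angle between sleeve_center's own z axis and vertical below 0.08 rad), for 0.2 s.
At the end, for the whole second after the job is handed in: The disc lies home on the unpressed plate (within 2 mm in height, 3 mm of the axis, so its tabs are in the slots), the sleeve rests on it (2.5 mm in height, 4 mm of the axis), the cap rests on the sleeve (3 mm in height, 3 mm of the axis), all upright within 0.08 rad, released and staying so (all of step 2 and horizontal distance between cap_center and seat below 0.003 m and z of cap_center in the frame of reel between 0.084 and 0.09 m and angle between cap_center's own z axis and vertical below 0.08 rad); the robot touches nothing.
It fails at once if the reel is loaded with more than 25 N (contact force between reel and anything else above 25 N).
It fails at once if the jar is moved by more than 15 mm (distance of jar from where it was at the start of the episode above 0.015 m).
It fails at once if the thread_spool is moved by more than 15 mm (distance of thread_spool from where it was at the start of the episode above 0.015 m).
It fails at once if the scissors is moved by more than 15 mm (distance of scissors from where it was at the start of the episode above 0.015 m).
It also fails if it takes over 72 s, if anything falls off the work surface, if the arm or the gripper's body presses on something with over 40 N, if the wrist force passes 120 N, or if a joint passes its speed limit or range.

### The arm

A 7-joint arm with a two-finger parallel gripper is mounted at the origin on the work surface. World frame = base frame: x ahead of the robot, y to its left, z up, the work surface at z = 0. Lengths are in mm, angles in rad, forces in N, time in s.
With the tool pointing down it reaches from about 400 to 875 mm from the base axis. Payload 4.4 kg.
Tool frame: the origin (TCP) lies between the finger pads; the fingertips stand 22 mm ahead of it and the grasp point (between the pads) lies 3 mm ahead of it; z points along the fingers, y is the line along which they close (so a half turn about z gives the same grasp; the last joint's range is limited). The gripper opens to 85 mm and grips with 20 to 120 N. Pads are 22 mm wide; open, the fingers measure 114 mm over their backs; the gripper's body (76 mm by 85 mm) begins 54 mm behind the grasp point. The pads swing forward as they close: fully open they stand 13 mm farther back than shut.
Start: joints at [1.153, 0.628, 0.038, 1.517, -0.027, 0.996, -0.02], TCP at [224.01, -610.194, 225.413] pointing down, gripper open.
Joint ranges: [-3.06, 3.06], [-0.37, 2.12], [-1.25, 1.32], [0.18, 2.47], [-1.1, 4.24], [0.23, 1.98], [-2.94, 2.94]. Speed limits (rad/s): [2.57, 2.57, 3.14, 3.14, 3.14, 3.14, 3.14].

### API

Orientations are given as [roll, pitch, yaw] about the fixed x, y, z axes, in that order (R = Rz(yaw) Ry(pitch) Rx(roll)).
In Python, from cell import ctrl gives the robot as it stands.
- The arm moves only by the tool step_arm, never from a script. Its argument "plan" is a list of rows, each an object of numbers: "dx", "dy", "dz": the shift along the tool's x, y, z scaled (see below); "ax", "ay", "az": the turn, a rotation vector about the tool's x, y, z scaled (see below); "gripper": the opening, from 0 (shut) to 1 (fully open). A call has 1 to 20 rows; each row shifts and turns the commanded pose from where the row before left it, along the tool's axes as they then stand; what a row does not reach is not made up. The controller multiplies each number of a shift by 0.3 m and each number of a turn by 90 degrees. A row lasts 1/8 s, in which the tool goes at most 62.5 mm and 10.7 degrees, less where a joint would pass 70% of its speed; a pose out of reach is approached as far as the arm can. A call with a number of a shift or a turn outside -1 to 1 is refused whole. A call with a gripper value outside its range is refused whole. The fingers move at their own pace and stop on an object; the grip force is fixed at half the most. Time passes only in rows, so rows that do not move let the fingers close. It gives the time, the measured TCP pose, the force, the opening and the grip force at its end, in the units of the state.
- ctrl.read_state(): the state, without advancing time (a new reading comes with each control period).
- ctrl.get_image(name): name is "scene" or "top" or "wrist"; returns a dict with "color" (400x640x3 uint8, red, green, blue), "range_z" (400x640 float32, mm along the optical axis (not along the pixel's ray), 0 where there is no reading), "fx", "fy", "cx", "cy" (pixels), "T" (4x4, takes a point from camera to world coordinates); the wrist camera has in their place "T_tool_cam" (4x4, takes a point from camera to tool coordinates, whose origin is the TCP and whose axes are the flange's). Camera axes: x right, y down, z forward; pixel columns grow to the right and rows downward; lengths in mm; the calibration is good to about 2 mm. A picture is of the moment at which its call begins: read the wrist's pose just before it.
- ctrl.finish_job(): hands the job in; it is judged then, once.
The state is a dict: "clock": time; "qpos": joint angles; "qd": joint speeds; "tau": joint torques, N m; "eef_pos": TCP position; "tool_rot": TCP orientation; "force": force on the tool from outside, world axes, zero at the start; "torque": the same for the moment, N m; "width": finger opening in mm; "gripper_force": force on a finger pad.
Only numpy, scipy, OpenCV 4.12 (cv2) and the standard library are available. Lean on these libraries where they do the work, as an engineer would, in place of code of your own. Each camera call takes 0.05 s, during which the arm holds its last target. There are 200 camera calls.

## Working session

There is one attempt and no reset: what is moved stays moved. The work goes in short steps, Python scripts to look and compute and a tool call to move; the robot and the scene stay as the last step left them, time stands still between calls to the robot, and variables do not carry over. Pictures are saved under pics/ and viewed, at most 10 in all, crops included, and the job is handed in when it is done.

Besides the shell and the picture viewer there is one more tool, called as name([rows], argument=value, ...), one row to a line, values as JSON. step_arm: Moves the arm, as the interface text tells. Shifts and turns lie within -1 to 1; 1 stands for 0.3 m of shift or 90 degrees of turn. Its arguments: {"type":"object","properties":{"plan":{"type":"array"}},"required":["plan"]}

```bash
mkdir -p pics; ls
python3 - <<'E'
from cell import ctrl
import cv2,numpy as np
s=ctrl.read_state(); print({k:np.round(v,3) for k,v in s.items()})
ims=[]
for n in ("top","scene"):
    d=ctrl.get_image(n); np.savez(f"{n}.npz",**d); 
    cv2.imwrite(f"pics/{n}.png",d["color"][:,:,::-1]); print(n,d["fx"],d["cx"],d["cy"],np.round(d["T"],3).tolist())
E
```

```text
pics
{'clock': np.float64(0.0), 'qpos': array([ 1.153,  0.629,  0.038,  1.518, -0.027,  0.996, -0.02 ]), 'qd': array([-0.001,  0.   , -0.001, -0.001, -0.001,  0.   ,  0.   ]), 'tau': array([-1.0000e-03, -5.6341e+01,  1.2260e+00, -1.9344e+01,  1.1000e-02,
        1.1000e-02,  0.0000e+00]), 'eef_pos': array([ 223.78 , -609.58 ,  224.491]), 'tool_rot': array([-3.14 ,  0.   ,  0.352]), 'force': array([ 0.848, -1.002, -0.332]), 'torque': array([-0.073,  0.023, -0.048]), 'gripper_force': np.float64(0.0), 'width': np.float64(85.459)}
top 415.15753180178564 322.3600180415636 194.78371337061822 [[-0.0, -0.985, 0.174, 410.973], [-1.0, 0.004, 0.022, 13.935], [-0.023, -0.174, -0.984, 1125.297], [0.0, 0.0, 0.0, 1.0]]
scene 389.83638175592387 325.0018467411553 206.00360668821872 [[0.759, 0.356, -0.545, 1102.395], [0.651, -0.408, 0.64, -519.079], [0.005, -0.841, -0.541, 568.758], [0.0, 0.0, 0.0, 1.0]]
```

View pics/top.png

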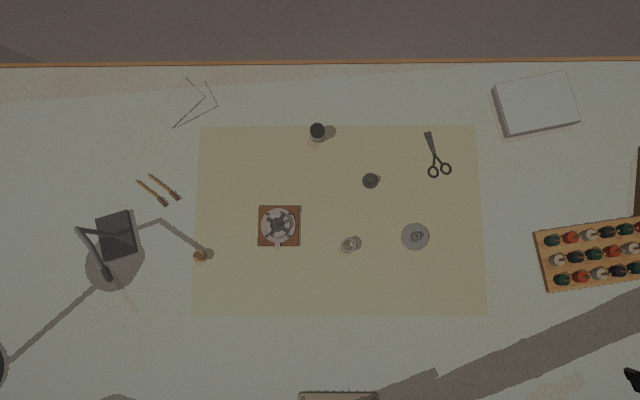

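View pics/scene.png

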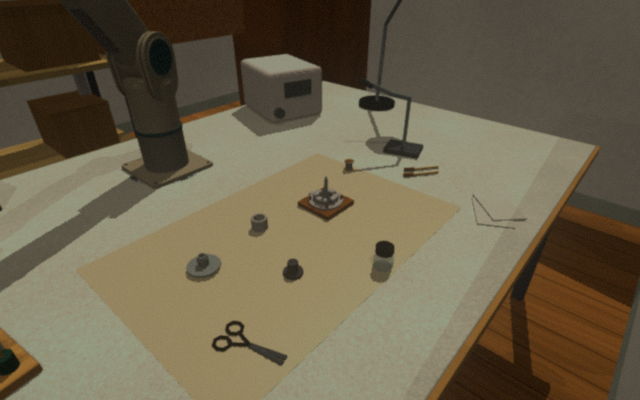

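```bash
cat > h.py <<'E'
import numpy as np,cv2
from scipy.spatial.transform import Rotation as R
def ray(d,T,u,v,z):
    "world point on pixel ray at height z"
    r=T[:3,:3]@np.array([(u-d["cx"])/d["fx"],(v-d["cy"])/d["fy"],1.]); o=T[:3,3]
    return o+r*(z-o[2])/r[2]
def tool_T(s):
    T=np.eye(4); T[:3,:3]=R.from_euler("xyz",s["tool_rot"]).as_matrix(); T[:3,3]=s["eef_pos"]; return T
def wrist(name):
    from cell import ctrl
    s=ctrl.read_state(); d=ctrl.get_image("wrist"); T=tool_T(s)@d["T_tool_cam"]
    np.savez(name+".npz",Tw=T,**d); cv2.imwrite("pics/"+name+".png",d["color"][:,:,::-1]); return s,d,T
E
python3 - <<'E'
from h import *
d=np.load("top.npz")
for n,u,v,z in [("reel",279,225,30),("disc",415,236,10),("hub",417,236,37),("sleeve",348.5,244,32),("cap",370.5,180,32),("jar",317,130,55),("spool",200,256,30),("sciss",434,158,5)]:
    print(n,np.round(ray(d,d["T"],u,v,z),1))
im=d["color"]
def c(u,v): return cv2.resize(im[v-23:v+23,u-30:u+30],(400,300),interpolation=cv2.INTER_CUBIC)
m=np.vstack([np.hstack([c(279,225),c(415,236)]),np.hstack([c(348,244),c(370,180)])])
cv2.imwrite("pics/m.png",np.clip(m[:,:,::-1]*1.6,0,255))
w=d["range_z"]; print(w[225,279],w[236,408])
w=__import__("cell").ctrl.get_image("wrist"); print(w["T_tool_cam"].round(3).tolist(),w["fx"],w["cx"],w["cy"])
E
```

```text
reel [523.6 153.9  30. ]
disc [ 495.3 -207.9   10. ]
hub [ 493.3 -207.7   37. ]
sleeve [473.1 -29.6  32. ]
cap [643.9 -90.4  32. ]
jar [777.3  52.7  55. ]
spool [442.4 360.7  30. ]
sciss [ 711.  -269.6    5. ]
1106.8594 1107.949
[[-0.001, -0.946, -0.326, 84.052], [1.0, -0.001, -0.002, 0.027], [0.001, -0.326, 0.946, -148.813], [0.0, 0.0, 0.0, 1.0]] 335.9691775516768 316.8427198794532 198.34910607536216[ WARN:0@0.195] global loadsave.cpp:1063 imwrite_ Unsupported depth image for selected encoder is fallbacked to CV_8U.
```

View pics/m.png

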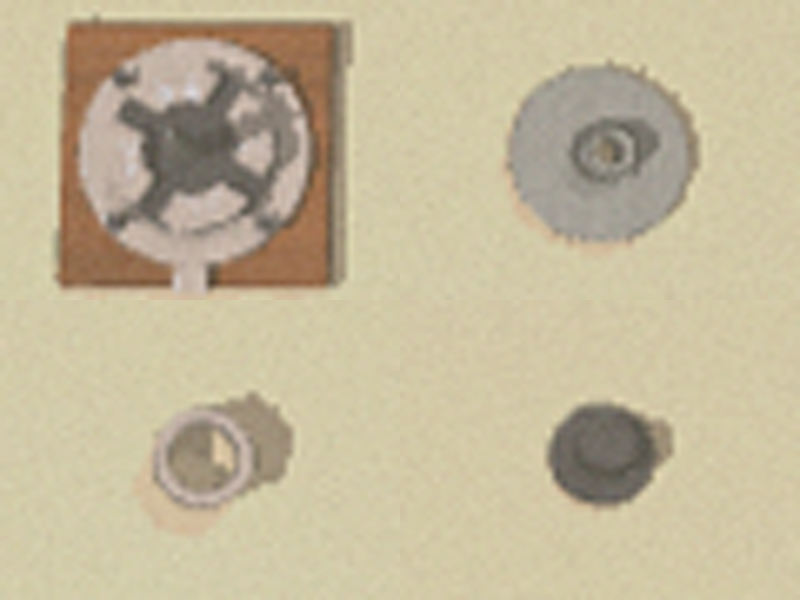

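The top view shows the reel at (278,225) with slots at about 54° (mod 90°) in world. The disc is at (415,236), sleeve (348,244), cap (370,180), jar (317,131), spool (200,256) and scissors (437,155). I'll turn to yaw 90° and go above the disc.

step_arm([
  {"az":-0.097},
  {"az":-0.097},
  {"az":-0.097},
  {"az":-0.097},
  {"az":-0.097},
  {"az":-0.097},
  {"az":-0.097},
  {"az":-0.097},
  {"dx":0.134,"dy":0.09},
  {"dx":0.134,"dy":0.09},
  {"dx":0.134,"dy":0.09},
  {"dx":0.134,"dy":0.09},
  {"dx":0.134,"dy":0.09},
  {"dx":0.134,"dy":0.09},
  {"dx":0.134,"dy":0.09},
  {"dx":0.134,"dy":0.09},
  {"dx":0.134,"dy":0.09},
  {"dx":0.134,"dy":0.09},
])

```text
invalid input
```

step_arm([
  {"dz":0.08},
  {"dz":0.02},
  {},
  {},
])

```text
invalid input
```

Run:
```python
from h import *
s,d,T=wrist("w1"); print({k:np.round(s[k],3) for k in("clock","qpos","eef_pos","tool_rot","force")})
P=T@[0,0,0,1]; print(P)
for p in ([495,-208,37],[s["eef_pos"][0],s["eef_pos"][1],0]):
    c=np.linalg.inv(T)@np.append(p,1); print(c[:2]/c[2]*d["fx"]+[d["cx"],d["cy"]])
```

```text
{'clock': np.float64(0.15), 'qpos': array([ 1.153,  0.629,  0.038,  1.518, -0.027,  0.996, -0.02 ]), 'eef_pos': array([ 223.866, -609.753,  224.731]), 'tool_rot': array([-3.14 , -0.   ,  0.352]), 'force': array([0.441, 0.027, 0.337])}
[ 302.84719131 -581.00762608  373.54580018    1.        ]
[-119.00533685 -419.11991578]
[317.59526386 161.17088159]
```

View pics/w1.png

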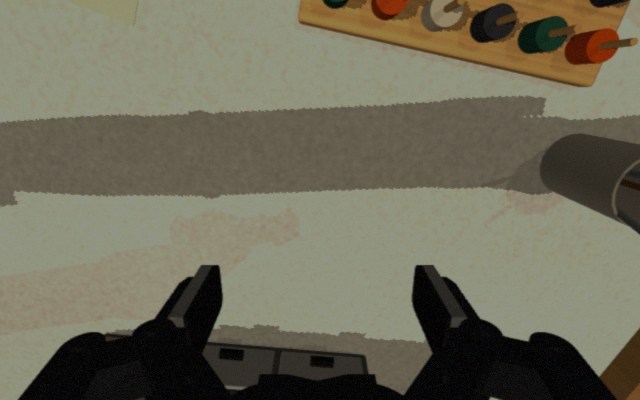

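The moves were refused and nothing moved, so the picture only shows the start view with the open fingers at the bottom. The rows probably need every field.

step_arm([
  {"dx":0,"dy":0,"dz":0,"ax":0,"ay":0,"az":-0.097,"gripper":1},
  {"dx":0,"dy":0,"dz":0,"ax":0,"ay":0,"az":-0.097,"gripper":1},
  {"dx":0,"dy":0,"dz":0,"ax":0,"ay":0,"az":-0.097,"gripper":1},
  {"dx":0,"dy":0,"dz":0,"ax":0,"ay":0,"az":-0.097,"gripper":1},
  {"dx":0,"dy":0,"dz":0,"ax":0,"ay":0,"az":-0.097,"gripper":1},
  {"dx":0,"dy":0,"dz":0,"ax":0,"ay":0,"az":-0.097,"gripper":1},
  {"dx":0,"dy":0,"dz":0,"ax":0,"ay":0,"az":-0.097,"gripper":1},
  {"dx":0,"dy":0,"dz":0,"ax":0,"ay":0,"az":-0.097,"gripper":1},
])

```text
clock: 1.2
eef_pos: [223.8, -610.0, 225.2]
tool_rot: [-3.141, -0.0, 1.576]
force: [-0.6, 0.4, 0.1]
width: 85.5
gripper_force: 0.0
```

step_arm([
  {"dx":0.134,"dy":0.09,"dz":0,"ax":0,"ay":0,"az":0,"gripper":1},
  {"dx":0.134,"dy":0.09,"dz":0,"ax":0,"ay":0,"az":0,"gripper":1},
  {"dx":0.134,"dy":0.09,"dz":0,"ax":0,"ay":0,"az":0,"gripper":1},
  {"dx":0.134,"dy":0.09,"dz":0,"ax":0,"ay":0,"az":0,"gripper":1},
  {"dx":0.134,"dy":0.09,"dz":0,"ax":0,"ay":0,"az":0,"gripper":1},
  {"dx":0.134,"dy":0.09,"dz":0,"ax":0,"ay":0,"az":0,"gripper":1},
  {"dx":0.134,"dy":0.09,"dz":0,"ax":0,"ay":0,"az":0,"gripper":1},
  {"dx":0.134,"dy":0.09,"dz":0,"ax":0,"ay":0,"az":0,"gripper":1},
  {"dx":0.134,"dy":0.09,"dz":0,"ax":0,"ay":0,"az":0,"gripper":1},
  {"dx":0.134,"dy":0.09,"dz":0,"ax":0,"ay":0,"az":0,"gripper":1},
  {"dx":0,"dy":0,"dz":0.15,"ax":0,"ay":0,"az":0,"gripper":1},
  {"dx":0,"dy":0,"dz":0.15,"ax":0,"ay":0,"az":0,"gripper":1},
  {"dx":0,"dy":0,"dz":0,"ax":0,"ay":0,"az":0,"gripper":1},
  {"dx":0,"dy":0,"dz":0,"ax":0,"ay":0,"az":0,"gripper":1},
])

```text
clock: 2.95
eef_pos: [494.9, -208.5, 136.6]
tool_rot: [3.14, 0.0, 1.57]
force: [-0.7, -0.6, -0.4]
width: 85.2
gripper_force: 0.0
```

Run:
```python
from h import *
s,d,T=wrist("w2"); print({k:np.round(s[k],3) for k in("clock","qpos","eef_pos","tool_rot","force")})
```

```text
{'clock': np.float64(2.95), 'qpos': array([ 0.537,  0.602, -0.286,  1.917,  0.264,  0.657,  0.088]), 'eef_pos': array([ 494.932, -208.522,  136.613]), 'tool_rot': array([3.14, 0.  , 1.57]), 'force': array([-0.687, -0.552, -0.375])}
```

View pics/w2.png

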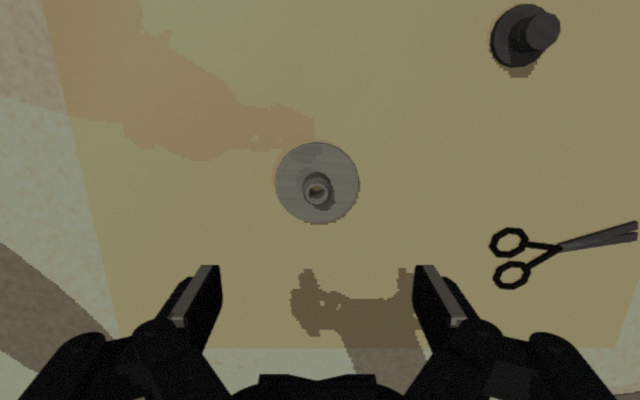

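The view is clear. The hub bore is at (316.5,192), the disc rim is centred at (317,183), and the cap knob top is at (542,31).

Run:
```python
from h import *
d=np.load("w2.npz");T=d["Tw"]
for u,v,z in [(316.5,191.5,37),(317,183,12),(316.5,142,12),(316.5,224,10),(542,31,32)]: print(np.round(ray(d,T,u,v,z),1))
# range-based: hub top points and disc annulus
z=d["range_z"];v,u=np.mgrid[0:400,0:640]
c=np.stack([(u-d["cx"])/d["fx"]*z,(v-d["cy"])/d["fy"]*z,z],-1)@T[:3,:3].T+T[:3,3]
def blob(lo,hi,x,y,r):
    m=(z>0)&(c[...,2]>lo)&(c[...,2]<hi)&(np.hypot(c[...,0]-x,c[...,1]-y)<r)
    p=c[m]; (cx,cy),rr=cv2.minEnclosingCircle(p[:,:2].astype(np.float32)); print(m.sum(),np.round(p.mean(0),1),round(cx,1),round(cy,1),round(rr,1))
blob(30,45,495,-208,30);blob(5,18,495,-208,45);blob(24,40,644,-90,30)
print(np.median(c[250:300,100:150,2]))
```

```text
[ 494.7 -204.2   37. ]
[ 495.1 -204.6   12. ]
[ 494.8 -169.9   12. ]
[ 494.7 -243.2   10. ]
[648.6 -91.3  32. ]
443 [ 494.5 -203.9   34.8] 494.5 -205.9 11.6
4595 [ 494.5 -203.5   12.3] 494.7 -205.8 35.9
1222 [647.1 -91.6  31.4] 648.8 -91.0 12.3
0.8874940063023757
```

step_arm([
  {"dx":0.009,"dy":0,"dz":0.15,"ax":0,"ay":0,"az":0,"gripper":0.5},
  {"dx":0,"dy":0,"dz":0.13,"ax":0,"ay":0,"az":0,"gripper":0.5},
  {"dx":0,"dy":0,"dz":0.04,"ax":0,"ay":0,"az":0,"gripper":0.5},
  {"dx":0,"dy":0,"dz":0.012,"ax":0,"ay":0,"az":0,"gripper":0.5},
  {"dx":0,"dy":0,"dz":0,"ax":0,"ay":0,"az":0,"gripper":0},
  {"dx":0,"dy":0,"dz":0,"ax":0,"ay":0,"az":0,"gripper":0},
  {"dx":0,"dy":0,"dz":0,"ax":0,"ay":0,"az":0,"gripper":0},
  {"dx":0,"dy":0,"dz":0,"ax":0,"ay":0,"az":0,"gripper":0},
  {"dx":0,"dy":0,"dz":0,"ax":0,"ay":0,"az":0,"gripper":0},
])

```text
clock: 4.12
eef_pos: [494.1, -205.5, 35.9]
tool_rot: [3.141, 0.0, 1.571]
force: [0.3, -0.8, -0.3]
width: -0.1
gripper_force: 0.0
```

Run:
```python
from h import *
s,d,T=wrist("w3"); print({k:np.round(s[k],3) for k in("clock","eef_pos","force","width","gripper_force")})
```

```text
{'clock': np.float64(4.125), 'eef_pos': array([ 494.093, -205.507,   35.933]), 'force': array([ 0.265, -0.808, -0.345]), 'width': np.float64(-0.077), 'gripper_force': np.float64(0.0)}
```

View pics/w3.png

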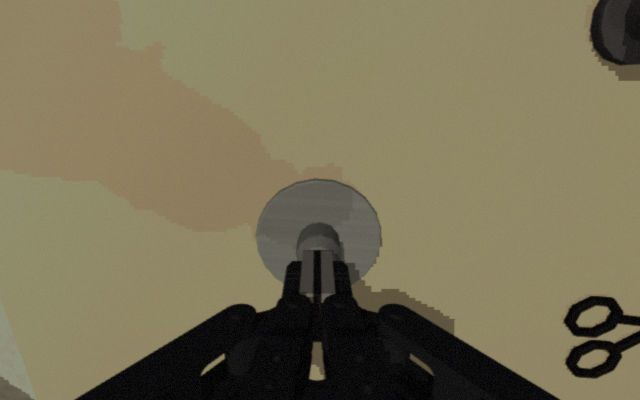

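The shut fingers (tips at about (317,250)) appear behind or above the hub (320,235). I'll work out where they are.

Run:
```python
from h import *
d=np.load("w3.npz");T=d["Tw"];z=d["range_z"]
v,u=np.mgrid[0:400,0:640]
c=np.stack([(u-d["cx"])/d["fx"]*z,(v-d["cy"])/d["fy"]*z,z],-1)@T[:3,:3].T+T[:3,3]
for r in range(180,300,6): print(r,z[r,305].round(),np.round(c[r,305],0),np.round(c[r,317],0), np.round(c[r,325],0))
for p in ([494.7,-205.8,37],[494.7,-205.8,12],[494.1,-205.5,14]):
    q=np.linalg.inv(T)@np.append(p,1); print(q[:2]/q[2]*d["fx"]+[d["cx"],d["cy"]])
```

```text
180 183.0 [ 488. -171.    9.] [ 494. -170.   12.] [ 498. -171.   11.]
186 181.0 [ 488. -174.   12.] [ 494. -174.   12.] [ 498. -174.   13.]
192 0.0 [ 494. -122.  185.] [ 494. -177.   13.] [ 498. -177.   13.]
198 182.0 [ 488. -180.   13.] [ 494. -180.   13.] [ 499. -181.   12.]
204 183.0 [ 488. -184.   12.] [ 494. -184.   13.] [ 499. -184.   11.]
210 183.0 [ 488. -187.   13.] [ 494. -188.   12.] [ 499. -187.   13.]
216 186.0 [ 488. -191.   12.] [ 494. -191.   12.] [ 499. -191.   12.]
222 186.0 [ 488. -194.   13.] [ 494. -194.   13.] [ 499. -194.   13.]
228 186.0 [ 488. -197.   14.] [ 494. -195.   20.] [ 498. -195.   20.]
234 177.0 [ 488. -197.   23.] [ 494. -194.   30.] [ 498. -195.   27.]
240 170.0 [ 488. -197.   31.] [ 494. -195.   33.] [ 498. -196.   32.]
246 169.0 [ 488. -199.   33.] [ 494. -197.   37.] [ 498. -197.   36.]
252 153.0 [ 489. -194.   48.] [ 494. -194.   49.] [ 498. -194.   48.]
258 149.0 [ 489. -195.   53.] [ 494. -194.   53.] [ 498. -194.   53.]
264 143.0 [ 489. -194.   59.] [ 494. -194.   58.] [ 498. -194.   59.]
270 138.0 [ 489. -194.   63.] [ 494. -193.   65.] [ 497. -194.   64.]
276 134.0 [ 489. -194.   68.] [ 494. -195.   68.] [ 497. -194.   68.]
282 129.0 [ 490. -194.   73.] [ 494. -195.   72.] [ 497. -194.   73.]
288 126.0 [ 490. -194.   76.] [ 494. -194.   76.] [ 497. -194.   76.]
294 123.0 [ 490. -195.   80.] [ 494. -195.   79.] [ 497. -194.   80.]
[318.10867276 262.20226201]
[317.98298286 240.00661628]
[316.92363157 241.09553348]
```

The range data puts the shut fingertips at z≈46, above the hub. The fingertips are therefore about 10 mm behind the reported TCP, not 22 mm ahead of it as stated. I'll trust the measurement, open, and go lower in steps.

step_arm([
  {"dx":0,"dy":0,"dz":0,"ax":0,"ay":0,"az":0,"gripper":0.5},
  {"dx":0,"dy":0,"dz":0,"ax":0,"ay":0,"az":0,"gripper":0.5},
  {"dx":0,"dy":0,"dz":0,"ax":0,"ay":0,"az":0,"gripper":0.5},
  {"dx":0,"dy":0,"dz":0.05,"ax":0,"ay":0,"az":0,"gripper":0.5},
  {"dx":0,"dy":0,"dz":0.03,"ax":0,"ay":0,"az":0,"gripper":0.5},
  {"dx":0,"dy":0,"dz":0,"ax":0,"ay":0,"az":0,"gripper":0.5},
])

```text
clock: 4.92
eef_pos: [493.1, -205.1, 10.5]
tool_rot: [-3.139, -0.001, 1.571]
force: [0.3, 0.1, -0.5]
width: 42.7
gripper_force: 0.0
```

Run:
```python
from h import *
s,d,T=wrist("w4"); print({k:np.round(s[k],3) for k in("clock","eef_pos","force","width","gripper_force")})
z=d["range_z"];v,u=np.mgrid[0:400,0:640]
c=np.stack([(u-d["cx"])/d["fx"]*z,(v-d["cy"])/d["fy"]*z,z],-1)@T[:3,:3].T+T[:3,3]
for col in range(240,400,8):
    m=(z[:,col]>0)&(c[:,col,2]>16)&(abs(c[:,col,1]+194.5)<4); 
    if m.any(): print(col,m.sum(),c[m,col].min(0).round(0), c[m,col][-1].round(0))
```

```text
{'clock': np.float64(4.925), 'eef_pos': array([ 493.141, -205.142,   10.543]), 'force': array([ 0.32,  0.08, -0.47]), 'width': np.float64(42.725), 'gripper_force': np.float64(0.0)}
240 68 [ 459. -198.   28.] [ 470. -193.   77.]
248 69 [ 462. -198.   25.] [ 472. -193.   76.]
256 54 [ 465. -198.   22.] [ 471. -197.   57.]
264 52 [ 469. -198.   22.] [ 480. -194.   96.]
272 25 [ 481. -196.   89.] [ 483. -193.   98.]
280 26 [ 483. -196.   89.] [ 484. -195.   97.]
288 25 [ 486. -196.   90.] [ 486. -194.   98.]
296 23 [ 488. -196.   90.] [ 488. -194.   98.]
304 43 [ 487. -198.   16.] [ 490. -193.   98.]
312 50 [ 491. -198.   16.] [ 492. -195.   97.]
320 53 [ 494. -198.   16.] [ 494. -194.   98.]
328 53 [ 496. -198.   16.] [ 496. -194.   98.]
336 43 [ 498. -198.   18.] [ 498. -194.   98.]
344 25 [ 500. -195.   90.] [ 500. -195.   97.]
352 26 [ 502. -196.   89.] [ 502. -194.   98.]
360 26 [ 504. -196.   88.] [ 504. -195.   97.]
368 52 [ 506. -198.   22.] [ 506. -195.   97.]
376 56 [ 515. -198.   22.] [ 515. -198.   56.]
384 69 [ 514. -198.   25.] [ 514. -193.   76.]
392 68 [ 516. -198.   27.] [ 516. -193.   77.]
```

Tips are at about 22 mm with the hub between the pads. I'll go 3 mm lower and close.

step_arm([
  {"dx":0,"dy":0.004,"dz":0.01,"ax":0,"ay":0,"az":0,"gripper":0.5},
  {"dx":0,"dy":0,"dz":0,"ax":0,"ay":0,"az":0,"gripper":0},
  {"dx":0,"dy":0,"dz":0,"ax":0,"ay":0,"az":0,"gripper":0},
  {"dx":0,"dy":0,"dz":0,"ax":0,"ay":0,"az":0,"gripper":0},
  {"dx":0,"dy":0,"dz":0,"ax":0,"ay":0,"az":0,"gripper":0},
])

```text
clock: 5.6
eef_pos: [495.4, -205.5, 9.2]
tool_rot: [3.141, 0.0, 1.571]
force: [-0.7, -0.1, 5.4]
width: 21.2
gripper_force: 59.3
```

Width 21 mm with 5 N upward means I'm on the hub's taper. I'll check the finger profile before going lower.

Run:
```python
from h import *
s,d,T=wrist("w5"); print({k:np.round(s[k],3) for k in("clock","eef_pos","force","torque","width","gripper_force")})
z=d["range_z"];v,u=np.mgrid[0:400,0:640]
c=np.stack([(u-d["cx"])/d["fx"]*z,(v-d["cy"])/d["fy"]*z,z],-1)@T[:3,:3].T+T[:3,3]
for col in (276,284,292,317,342,350):
    print(col,[tuple(c[r,col].round(0).astype(int)) for r in range(216,300,5)])
```

```text
{'clock': np.float64(5.6), 'eef_pos': array([ 495.439, -205.54 ,    9.167]), 'force': array([-0.697, -0.082,  5.429]), 'torque': array([ 0.106,  0.229, -0.015]), 'width': np.float64(21.21), 'gripper_force': np.float64(59.255)}
276 [(np.int64(476), np.int64(-180), np.int64(13)), (np.int64(476), np.int64(-183), np.int64(12)), (np.int64(476), np.int64(-186), np.int64(12)), (np.int64(476), np.int64(-188), np.int64(12)), (np.int64(476), np.int64(-191), np.int64(12)), (np.int64(476), np.int64(-193), np.int64(13)), (np.int64(476), np.int64(-195), np.int64(14)), (np.int64(476), np.int64(-198), np.int64(13)), (np.int64(476), np.int64(-201), np.int64(13)), (np.int64(477), np.int64(-198), np.int64(23)), (np.int64(478), np.int64(-195), np.int64(33)), (np.int64(479), np.int64(-194), np.int64(38)), (np.int64(479), np.int64(-195), np.int64(40)), (np.int64(480), np.int64(-194), np.int64(45)), (np.int64(480), np.int64(-194), np.int64(48)), (np.int64(480), np.int64(-194), np.int64(52)), (np.int64(481), np.int64(-194), np.int64(56))]
284 [(np.int64(480), np.int64(-180), np.int64(12)), (np.int64(480), n
[... 3251 characters left out ...]
int64(511), np.int64(-185), np.int64(13)), (np.int64(511), np.int64(-188), np.int64(12)), (np.int64(511), np.int64(-191), np.int64(12)), (np.int64(511), np.int64(-193), np.int64(12)), (np.int64(511), np.int64(-196), np.int64(12)), (np.int64(511), np.int64(-194), np.int64(20)), (np.int64(510), np.int64(-195), np.int64(24)), (np.int64(510), np.int64(-195), np.int64(29)), (np.int64(509), np.int64(-195), np.int64(33)), (np.int64(509), np.int64(-194), np.int64(38)), (np.int64(509), np.int64(-195), np.int64(41)), (np.int64(508), np.int64(-194), np.int64(45)), (np.int64(508), np.int64(-194), np.int64(48)), (np.int64(508), np.int64(-194), np.int64(52)), (np.int64(508), np.int64(-195), np.int64(53))]
```

The pads span z≈17–37, so most of the contact is on the straight hub. I'll do a lift test.

step_arm([
  {"dx":0,"dy":0,"dz":-0.05,"ax":0,"ay":0,"az":0,"gripper":0},
  {"dx":0,"dy":0,"dz":-0.15,"ax":0,"ay":0,"az":0,"gripper":0},
  {"dx":0,"dy":0,"dz":-0.2,"ax":0,"ay":0,"az":0,"gripper":0},
  {"dx":0,"dy":0,"dz":-0.02,"ax":0,"ay":0,"az":0,"gripper":0},
  {"dx":0,"dy":0,"dz":0,"ax":0,"ay":0,"az":0,"gripper":0},
  {"dx":0,"dy":0,"dz":0,"ax":0,"ay":0,"az":0,"gripper":0},
])

```text
clock: 6.4
eef_pos: [493.9, -205.3, 133.5]
tool_rot: [-3.139, -0.001, 1.571]
force: [0.5, -0.1, -1.6]
width: 20.8
gripper_force: 59.2
```

Run:
```python
from h import *
from cell import ctrl
s,d,T=wrist("w6"); print({k:np.round(s[k],3) for k in("clock","eef_pos","tool_rot","force","width","gripper_force")})
z=d["range_z"];v,u=np.mgrid[0:400,0:640]
c=np.stack([(u-d["cx"])/d["fx"]*z,(v-d["cy"])/d["fy"]*z,z],-1)@d["T_tool_cam"][:3,:3].T+d["T_tool_cam"][:3,3]
# disc surface points in tool frame: fit plane, and rim
m=(z>0)&(c[...,0]>14)&(c[...,0]<40)&(abs(c[...,1])<40)&(c[...,2]>-15)&(c[...,2]<15)
p=c[m]; A=np.c_[p[:,:2],np.ones(len(p))]; k=np.linalg.lstsq(A,p[:,2],rcond=None)[0]
print(len(p),"plane",k.round(3))
# rim edge: furthest points per angle, fit circle r=36
e=[]
for col in range(260,376,4):
    r=np.where(m[:,col])[0]
    if len(r): e.append(c[r[0],col,:2])
e=np.array(e)
from scipy.optimize import least_squares
f=least_squares(lambda q:np.hypot(*(e-q).T)-36,[0,0],loss="soft_l1"); print("centre tool xy",f.x,np.abs(f.fun).mean(),len(e))
t=ctrl.get_image("top");sc=ctrl.get_image("scene"); np.savez("top2.npz",**t);np.savez("scene2.npz",**sc)
q=np.linalg.inv(sc["T"])@np.append(s["eef_pos"],1); q=q[:2]/q[2]*sc["fx"]+[sc["cx"],sc["cy"]];print(q)
x,y=q.astype(int); a=cv2.resize(sc["color"][max(y-50,0):y+50,x-50:x+50],(400,400),interpolation=cv2.INTER_CUBIC)
b=cv2.resize(d["color"],(640,400))[100:400,150:490]; b=cv2.resize(b,(400,353)); b=np.vstack([b,np.zeros((47,400,3),np.uint8)])
cv2.imwrite("pics/m2.png",np.clip(np.hstack([a,b])[:,:,::-1]*1.4,0,255).astype(np.uint8))
```

```text
{'clock': np.float64(6.4), 'eef_pos': array([ 493.93 , -205.267,  133.487]), 'tool_rot': array([-3.139e+00, -1.000e-03,  1.571e+00]), 'force': array([ 0.501, -0.083, -1.615]), 'width': np.float64(20.769), 'gripper_force': np.float64(59.15)}
4371 plane [ 0.025  0.    -3.498]
centre tool xy [-0.84095143 -0.25818445] 0.1390690594349436 29
[193.23605235 216.96578197]
```

View pics/m2.png

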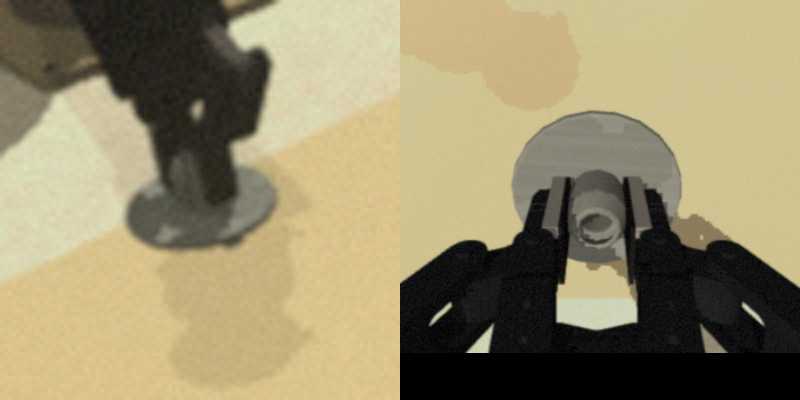

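The disc is held level with its axis within 1 mm of the TCP, and its feet are about 9 mm below the TCP. A tab shows under the rim at scene crop (235,240). Next I'll move beside the reel to look at the slots.

step_arm([
  {"dx":0.153,"dy":0.016,"dz":0,"ax":0,"ay":0,"az":0,"gripper":0},
  {"dx":0.153,"dy":0.016,"dz":0,"ax":0,"ay":0,"az":0,"gripper":0},
  {"dx":0.153,"dy":0.016,"dz":0,"ax":0,"ay":0,"az":0,"gripper":0},
  {"dx":0.153,"dy":0.016,"dz":0,"ax":0,"ay":0,"az":0,"gripper":0},
  {"dx":0.153,"dy":0.016,"dz":0,"ax":0,"ay":0,"az":0,"gripper":0},
  {"dx":0.153,"dy":0.016,"dz":0,"ax":0,"ay":0,"az":0,"gripper":0},
  {"dx":0,"dy":0,"dz":0,"ax":0,"ay":0,"az":0,"gripper":0},
  {"dx":0,"dy":0,"dz":0,"ax":0,"ay":0,"az":0,"gripper":0},
])

```text
clock: 7.55
eef_pos: [523.5, 69.4, 134.1]
tool_rot: [-3.14, 0.001, 1.571]
force: [1.0, -0.7, -1.0]
width: 21.1
gripper_force: 59.1
```

Run:
```python
from h import *
sc=np.load("scene2.npz")
for z in(125,128): 
    p=ray(sc,sc["T"],193-50+235/4,216-50+240/4,z)[:2]-[493.7,-206.1]; print("tab",np.hypot(*p),np.degrees(np.arctan2(p[1],p[0])))
s,d,T=wrist("w7"); print({k:np.round(s[k],3) for k in("clock","eef_pos","tool_rot","force")})
z=d["range_z"];v,u=np.mgrid[0:400,0:640]
c=np.stack([(u-d["cx"])/d["fx"]*z,(v-d["cy"])/d["fy"]*z,z],-1)@T[:3,:3].T+T[:3,3]
near=(z>0)&(np.hypot(c[...,0]-523,c[...,1]-156)<60)
m=near&(c[...,2]>78)&(c[...,2]<95);print("tip",m.sum(),c[m].mean(0).round(1) if m.any() else "")
m=near&(c[...,2]>48)&(c[...,2]<78);print("spindle",m.sum(),c[m].mean(0).round(1))
m=near&(c[...,2]>31)&(c[...,2]<37); r=cv2.minEnclosingCircle(c[m][:,:2].astype(np.float32));print("lands",m.sum(),c[m].mean(0).round(1),r)
cx,cy=523,156
np.save("lands.npy",c[near])
q=np.linalg.inv(T)@np.array([523,156,34,1]); q=q[:2]/q[2]*d["fx"]+[d["cx"],d["cy"]]; print(q)
x,y=q.astype(int); y0=max(y-75,0); print("crop",x-100,y0)
cv2.imwrite("pics/m3.png",np.clip(cv2.resize(d["color"][y0:y0+150,x-100:x+100],(800,600),interpolation=cv2.INTER_CUBIC)[:,:,::-1]*1.4,0,255).astype(np.uint8))
```

```text
tab 27.67428717002424 -0.028306030072290697
tab 31.673904157148964 -3.854938412561574
{'clock': np.float64(7.55), 'eef_pos': array([523.492,  69.413, 134.09 ]), 'tool_rot': array([-3.140e+00,  1.000e-03,  1.571e+00]), 'force': array([ 0.957, -0.682, -1.005])}
tip 191 [525.3 159.2  82.9]
spindle 49 [525.4 158.9  76.9]
lands 3782 [525.3 160.9  34.3] ((525.2249145507812, 159.55931091308594), 34.62163543701172)
[316.42586969  79.01130789]
crop 216 4
```

View pics/m3.png

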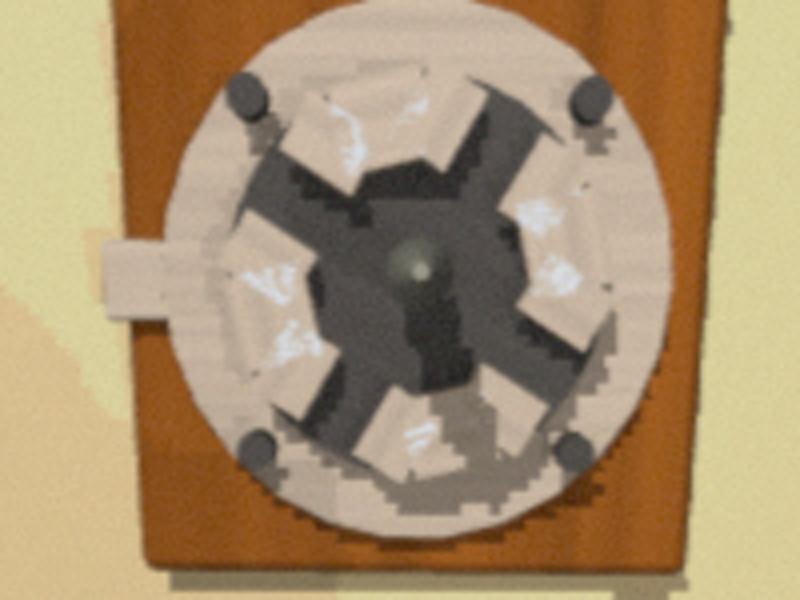

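The reel is sharp: spindle tip at crop (421,270), with four slots on the diagonals. I read the land edges at the slots as pixel pairs.

Run:
```python
from h import *
d=np.load("w7.npz");T=d["Tw"]
P=lambda a,b,z:ray(d,T,216+(a+.5)/4-.5,4+(b+.5)/4-.5,z)
print("tip",P(421,270,87).round(1))
E=[((445,195),(488,92)),((500,208),(563,147)),((522,312),(588,350)),((490,365),(548,408)),((412,388),(357,455)),((340,350),(300,415)),((318,258),(245,212)),((355,192),(283,145))]
O=[]
for a,b in E:
    A,B=P(*a,34),P(*b,34);O.append(B[:2]);v=B-A;print(np.degrees(np.arctan2(v[1],v[0])).round(1),B.round(1))
O=np.array(O); ce=O.mean(0);print("centre",ce)
# slot dir from mid of the outer corner pairs (adjacent pairs straddle a slot)
for i in range(0,8,2):
    m=(O[i]+O[i+1])/2-[525.3,159.4]; print(np.degrees(np.arctan2(m[1],m[0])).round(1)%90, np.hypot(*m).round(1), np.hypot(*(O[i]-O[i+1])).round(1))
```

```text
tip [525.6 159.5  87. ]
66.0 [537.2 188.9  34. ]
42.3 [550.  180.5  34. ]
-28.2 [555.6 147.9  34. ]
-35.0 [548.9 138.   34. ]
-130.5 [514.6 129.9  34. ]
-123.5 [504.5 136.9  34. ]
149.2 [496.  170.5  34. ]
148.8 [502.8 180.9  34. ]
centre [526.17483382 159.1748032 ]
54.2 31.2 15.3
58.6 31.5 11.9
58.8 30.4 12.3
57.900000000000006 30.6 12.5
```

Slots are at ≈57°, and the tab probably at ≈ -2°. I'll turn the disc -24°, look again at that yaw, then go on the spindle and sweep onward.

step_arm([
  {"dx":0,"dy":0,"dz":0,"ax":0,"ay":0,"az":0.089,"gripper":0},
  {"dx":0,"dy":0,"dz":0,"ax":0,"ay":0,"az":0.089,"gripper":0},
  {"dx":0,"dy":0,"dz":0,"ax":0,"ay":0,"az":0.089,"gripper":0},
  {"dx":0,"dy":0,"dz":0,"ax":0,"ay":0,"az":0,"gripper":0},
  {"dx":0,"dy":0,"dz":0,"ax":0,"ay":0,"az":0,"gripper":0},
])

```text
clock: 8.22
eef_pos: [524.0, 69.0, 134.7]
tool_rot: [-3.141, 0.0, 1.152]
force: [0.2, 0.1, -0.9]
width: 21.0
gripper_force: 59.2
```

```bash
cat >> h.py <<'E'
def cloud(d,T):
    z=d["range_z"];v,u=np.mgrid[0:400,0:640]
    c=np.stack([(u-d["cx"])/d["fx"]*z,(v-d["cy"])/d["fy"]*z,z],-1)@T[:3,:3].T+T[:3,3]; c[z==0]=np.nan; return c
def circ(c,x,y,r,lo,hi,rad=None):
    m=(np.hypot(c[...,0]-x,c[...,1]-y)<r)&(c[...,2]>lo)&(c[...,2]<hi)
    p=c[m]; 
    if len(p)<5: return len(p),None
    return len(p),p.mean(0).round(1),np.round(np.r_[cv2.minEnclosingCircle(p[:,:2].astype(np.float32))[0]],1)
def totool(s,w):
    "world shift -> dx,dy,dz numbers"
    return tool_T(s)[:3,:3].T@np.array(w)/300
E
python3 - <<'E'
from h import *
s,d,T=wrist("w8"); print({k:np.round(s[k],3) for k in("clock","qpos","eef_pos","tool_rot","force")})
c=cloud(d,T)
tip=circ(c,525,159,15,75,95); la=circ(c,525,159,45,31,37); print(tip,la)
ax=np.mean([tip[2],la[2]],0)
off=tool_T(s)[:3,:3]@[-0.84,-0.26,0]
w=np.r_[ax-s["eef_pos"][:2]-off[:2],0]; print(ax,w,totool(s,w))
E
```

```text
{'clock': np.float64(8.225), 'qpos': array([-0.094,  0.585, -0.134,  1.942,  0.127,  0.622, -0.728]), 'eef_pos': array([523.982,  68.983, 134.714]), 'tool_rot': array([-3.141,  0.   ,  1.152]), 'force': array([ 0.229,  0.059, -0.875])}
(234, array([526.3, 159.1,  81.6]), array([525.4, 159.3])) (3715, array([525.8, 160.9,  34.4]), array([525.4, 159.6]))
[525.4  159.45] [ 1.99669542 91.12838146  0.        ] [ 2.80242630e-01 -1.17385111e-01 -1.08676783e-04]
```

step_arm([
  {"dx":0.1,"dy":-0.04,"dz":0,"ax":0,"ay":0,"az":0,"gripper":0},
  {"dx":0.1,"dy":-0.04,"dz":0,"ax":0,"ay":0,"az":0,"gripper":0},
  {"dx":0.08,"dy":-0.037,"dz":0,"ax":0,"ay":0,"az":0,"gripper":0},
  {"dx":0,"dy":0,"dz":0,"ax":0,"ay":0,"az":0,"gripper":0},
  {"dx":0,"dy":0,"dz":0,"ax":0,"ay":0,"az":0,"gripper":0},
  {"dx":0,"dy":0,"dz":0.09,"ax":0,"ay":0,"az":0,"gripper":0},
  {"dx":0,"dy":0,"dz":0.02,"ax":0,"ay":0,"az":0,"gripper":0},
  {"dx":0,"dy":0,"dz":0.02,"ax":0,"ay":0,"az":0,"gripper":0},
  {"dx":0,"dy":0,"dz":0.02,"ax":0,"ay":0,"az":0,"gripper":0},
  {"dx":0,"dy":0,"dz":0,"ax":0,"ay":0,"az":0,"gripper":0},
])

```text
clock: 9.52
eef_pos: [526.1, 160.8, 89.7]
tool_rot: [-3.141, 0.0, 1.151]
force: [0.5, 0.3, -1.0]
width: 21.5
gripper_force: 59.1
```

step_arm([
  {"dx":0,"dy":0,"dz":0.02,"ax":0,"ay":0,"az":0,"gripper":0},
  {"dx":0,"dy":0,"dz":0.02,"ax":0,"ay":0,"az":0,"gripper":0},
  {"dx":0,"dy":0,"dz":0.02,"ax":0,"ay":0,"az":0,"gripper":0},
  {"dx":0,"dy":0,"dz":0,"ax":0,"ay":0,"az":0,"gripper":0},
])

```text
clock: 10.02
eef_pos: [525.8, 160.8, 71.2]
tool_rot: [-3.141, 0.001, 1.151]
force: [0.2, 0.2, -0.5]
width: 21.2
gripper_force: 59.1
```

Run:
```python
from cell import ctrl
print(ctrl.read_state())
```

```text
{'clock': 10.025, 'qpos': array([-0.28144009,  0.70906602, -0.10172027,  1.92353995,  0.13424633,
        0.51666052, -0.89512666]), 'qd': array([-8.60472969e-05, -1.08269821e-02, -2.00202153e-03, -6.85204954e-03,
       -7.74278102e-04,  5.70534494e-03,  2.29240173e-03]), 'tau': array([-1.86903641e-02, -5.27550960e+01, -6.64968789e-01, -1.15195119e+01,
        1.28174238e-02, -4.75196948e-02, -5.67361421e-03]), 'eef_pos': array([525.7587898 , 160.77137646,  71.18559471]), 'tool_rot': array([-3.14070908e+00,  8.67309074e-04,  1.15140239e+00]), 'force': array([ 0.21369279,  0.17709436, -0.46709068]), 'torque': array([ 0.01346691,  0.03084914, -0.04832846]), 'gripper_force': 59.13645845328631, 'width': 21.220384035247154}
```

Threaded with no side force. Down to just above the lands.

step_arm([
  {"dx":0,"dy":0,"dz":0.03,"ax":0,"ay":0,"az":0,"gripper":0},
  {"dx":0,"dy":0,"dz":0.03,"ax":0,"ay":0,"az":0,"gripper":0},
  {"dx":0,"dy":0,"dz":0.02,"ax":0,"ay":0,"az":0,"gripper":0},
  {"dx":0,"dy":0,"dz":0.005,"ax":0,"ay":0,"az":0,"gripper":0},
  {"dx":0,"dy":0,"dz":0,"ax":0,"ay":0,"az":0,"gripper":0},
])

```text
clock: 10.65
eef_pos: [526.3, 160.9, 46.2]
tool_rot: [-3.142, -0.0, 1.151]
force: [-0.9, 0.0, -1.6]
width: 21.1
gripper_force: 59.2
```

step_arm([
  {"dx":0,"dy":0,"dz":0.005,"ax":0,"ay":0,"az":0,"gripper":0},
  {"dx":0,"dy":0,"dz":0.005,"ax":0,"ay":0,"az":0,"gripper":0},
  {"dx":0,"dy":0,"dz":0,"ax":0,"ay":0,"az":0,"gripper":0},
])

```text
clock: 11.02
eef_pos: [526.3, 160.9, 43.3]
tool_rot: [3.141, -0.0, 1.151]
force: [0.4, 0.4, -1.2]
width: 21.4
gripper_force: 59.2
```

Still free, so 1 mm steps.

step_arm([
  {"dx":0,"dy":0,"dz":0.004,"ax":0,"ay":0,"az":0,"gripper":0},
  {"dx":0,"dy":0,"dz":0,"ax":0,"ay":0,"az":0,"gripper":0},
])

```text
clock: 11.28
eef_pos: [526.4, 160.9, 42.4]
tool_rot: [3.141, -0.0, 1.151]
force: [-0.8, -1.0, 2.4]
width: 21.0
gripper_force: 59.5
```

step_arm([
  {"dx":0,"dy":0,"dz":0.004,"ax":0,"ay":0,"az":0,"gripper":0},
  {"dx":0,"dy":0,"dz":0,"ax":0,"ay":0,"az":0,"gripper":0},
])

```text
clock: 11.52
eef_pos: [526.3, 160.9, 41.1]
tool_rot: [3.141, -0.0, 1.151]
force: [-0.7, -0.9, 3.4]
width: 21.3
gripper_force: 59.7
```

step_arm([
  {"dx":0,"dy":0,"dz":0.004,"ax":0,"ay":0,"az":0,"gripper":0},
  {"dx":0,"dy":0,"dz":0,"ax":0,"ay":0,"az":0,"gripper":0},
])

```text
clock: 11.78
eef_pos: [526.3, 160.9, 39.8]
tool_rot: [3.141, -0.0, 1.151]
force: [-1.2, -0.1, 4.3]
width: 21.3
gripper_force: 59.8
```

Contact at TCP 42.5, load about 5.5 N. Sweep at this pressure.

step_arm([
  {"dx":0,"dy":0,"dz":0.002,"ax":0,"ay":0,"az":0.03,"gripper":0},
  {"dx":0,"dy":0,"dz":0,"ax":0,"ay":0,"az":0.03,"gripper":0},
  {"dx":0,"dy":0,"dz":0,"ax":0,"ay":0,"az":0,"gripper":0},
])

```text
clock: 12.15
eef_pos: [525.9, 160.3, 38.7]
tool_rot: [-3.141, 0.001, 1.057]
force: [-1.2, -2.0, 0.4]
width: 21.2
gripper_force: 59.2
```

step_arm([
  {"dx":0,"dy":0,"dz":0,"ax":0,"ay":0,"az":0.03,"gripper":0},
  {"dx":0,"dy":0,"dz":0,"ax":0,"ay":0,"az":0,"gripper":0},
])

```text
clock: 12.4
eef_pos: [525.9, 160.1, 38.7]
tool_rot: [-3.142, 0.001, 1.01]
force: [0.2, -3.0, -1.9]
width: 20.8
gripper_force: 58.9
```

step_arm([
  {"dx":0,"dy":0,"dz":0,"ax":0,"ay":0,"az":0.03,"gripper":0},
  {"dx":0,"dy":0,"dz":0,"ax":0,"ay":0,"az":0,"gripper":0},
])

```text
clock: 12.65
eef_pos: [526.0, 160.2, 38.8]
tool_rot: [3.142, 0.001, 0.962]
force: [-0.4, -4.6, -3.7]
width: 21.3
gripper_force: 58.8
```

Run:
```python
from cell import ctrl
s=ctrl.read_state();print(s["force"],s["torque"],s["eef_pos"],s["tool_rot"])
```

```text
[-0.3718403  -4.61400361 -3.72850976] [-1.01127226 -0.02772628  0.33583403] [525.96912933 160.18514036  38.84318924] [3.14152970e+00 1.21313978e-03 9.61818868e-01]
```

The force vanished and a 0.34 N m torque appeared, so the tabs are in the slots and pushing on the walls. Turn back 4° and lower.

step_arm([
  {"dx":0,"dy":0,"dz":0,"ax":0,"ay":0,"az":-0.045,"gripper":0},
  {"dx":0,"dy":0,"dz":0,"ax":0,"ay":0,"az":0,"gripper":0},
])

```text
clock: 12.9
eef_pos: [526.1, 160.9, 39.1]
tool_rot: [-3.141, -0.0, 1.032]
force: [-0.1, -2.7, -2.6]
width: 21.1
gripper_force: 59.2
```

Run:
```python
from cell import ctrl
s=ctrl.read_state();print(s["force"],s["torque"],s["eef_pos"],s["tool_rot"])
```

```text
[-0.10889957 -2.71399818 -2.63757563] [-0.63761801  0.00225678 -0.05678507] [526.09250841 160.88468643  39.0797899 ] [-3.14113256e+00 -8.25293745e-05  1.03161272e+00]
```

step_arm([
  {"dx":0,"dy":0,"dz":0.006,"ax":0,"ay":0,"az":0,"gripper":0},
  {"dx":0,"dy":0,"dz":0,"ax":0,"ay":0,"az":0,"gripper":0},
])

```text
clock: 13.15
eef_pos: [525.9, 161.0, 37.3]
tool_rot: [-3.141, 0.0, 1.033]
force: [-1.2, -2.2, -0.4]
width: 21.4
gripper_force: 59.4
```

step_arm([
  {"dx":-0.0023,"dy":0.0014,"dz":0.004,"ax":0,"ay":0,"az":0,"gripper":0},
  {"dx":0,"dy":0,"dz":0,"ax":0,"ay":0,"az":0,"gripper":0},
])

```text
clock: 13.4
eef_pos: [526.0, 160.7, 36.2]
tool_rot: [-3.141, -0.0, 1.034]
force: [-2.0, -1.1, 1.8]
width: 21.2
gripper_force: 59.6
```

step_arm([
  {"dx":0,"dy":0,"dz":0.004,"ax":0,"ay":0,"az":0,"gripper":0},
  {"dx":0,"dy":0,"dz":0,"ax":0,"ay":0,"az":0,"gripper":0},
])

```text
clock: 13.65
eef_pos: [526.0, 160.6, 35.0]
tool_rot: [-3.141, -0.0, 1.034]
force: [-2.8, -0.4, 3.7]
width: 21.1
gripper_force: 59.7
```

Load rises at TCP ≈35.5, the expected home height. Release, retreat and check.

step_arm([
  {"dx":0,"dy":0,"dz":0,"ax":0,"ay":0,"az":0,"gripper":0.5},
  {"dx":0,"dy":0,"dz":0,"ax":0,"ay":0,"az":0,"gripper":0.5},
  {"dx":0,"dy":0,"dz":0,"ax":0,"ay":0,"az":0,"gripper":0.5},
  {"dx":0,"dy":0,"dz":-0.1,"ax":0,"ay":0,"az":0,"gripper":0.5},
  {"dx":0,"dy":0,"dz":-0.15,"ax":0,"ay":0,"az":0,"gripper":0.5},
  {"dx":-0.1,"dy":0,"dz":-0.1,"ax":0,"ay":0,"az":0,"gripper":0.5},
  {"dx":-0.1,"dy":0,"dz":0,"ax":0,"ay":0,"az":0,"gripper":0.5},
  {"dx":0,"dy":0,"dz":0,"ax":0,"ay":0,"az":0,"gripper":0.5},
  {"dx":0,"dy":0,"dz":0,"ax":0,"ay":0,"az":0,"gripper":0.5},
])

```text
clock: 14.78
eef_pos: [496.1, 109.1, 140.0]
tool_rot: [3.141, -0.001, 1.034]
force: [0.7, -0.2, -0.4]
width: 42.8
gripper_force: 0.0
```

```bash
cat >> h.py <<'E'
def plane(c,x,y,r0,r1,lo,hi):
    r=np.hypot(c[...,0]-x,c[...,1]-y); p=c[(r>r0)&(r<r1)&(c[...,2]>lo)&(c[...,2]<hi)]
    k=np.linalg.lstsq(np.c_[p[:,0]-x,p[:,1]-y,np.ones(len(p))],p[:,2],rcond=None)[0]; return len(p),k.round(3)
E
python3 - <<'E'
from h import *
s,d,T=wrist("w9"); print({k:np.round(s[k],3) for k in("clock","eef_pos","tool_rot","force")})
c=cloud(d,T); x,y=525.4,159.5
print("disc",plane(c,x,y,18,33,30,55),circ(c,x,y,45,36,43)); print("hub",circ(c,x,y,16,60,69)); print("tip",circ(c,x,y,10,76,95))
print("table",np.nanmedian(c[(np.hypot(c[...,0]-x,c[...,1]-y)>85)&(abs(c[...,2])<8)][:,2]))
print("cradle",plane(c,x,y,48,70,8,18))
E
```

```text
{'clock': np.float64(14.775), 'eef_pos': array([496.134, 109.143, 140.012]), 'tool_rot': array([ 3.141e+00, -1.000e-03,  1.034e+00]), 'force': array([ 0.67 , -0.172, -0.437])}
disc (4625, array([-1.0000e-03,  1.0000e-03,  3.9317e+01])) (6670, array([526.1, 161.9,  39.3]), array([525.2, 160.3]))
hub (485, array([525.8, 161.1,  63.1]), array([525.3, 160.4]))
tip (192, array([525.5, 160.1,  81.7]), array([525.3, 159.6]))
table 0.821970041204537
cradle (6986, array([-1.0000e-03,  0.0000e+00,  1.4188e+01]))
```

The disc top is level at 39.3 mm, so it is home. Now to the sleeve.

step_arm([
  {"dx":0,"dy":0,"dz":0,"ax":0,"ay":0,"az":-0.085,"gripper":0.75},
  {"dx":0,"dy":0,"dz":0,"ax":0,"ay":0,"az":-0.085,"gripper":0.75},
  {"dx":0,"dy":0,"dz":0,"ax":0,"ay":0,"az":-0.085,"gripper":0.75},
  {"dx":0,"dy":0,"dz":0,"ax":0,"ay":0,"az":-0.085,"gripper":0.75},
  {"dx":-0.15,"dy":-0.025,"dz":0,"ax":0,"ay":0,"az":0,"gripper":0.75},
  {"dx":-0.15,"dy":-0.025,"dz":0,"ax":0,"ay":0,"az":0,"gripper":0.75},
  {"dx":-0.15,"dy":-0.024,"dz":0,"ax":0,"ay":0,"az":0,"gripper":0.75},
  {"dx":0,"dy":0,"dz":0,"ax":0,"ay":0,"az":0,"gripper":0.75},
  {"dx":0,"dy":0,"dz":0,"ax":0,"ay":0,"az":0,"gripper":0.75},
])

```text
clock: 15.95
eef_pos: [473.6, -25.3, 139.8]
tool_rot: [3.141, -0.001, 1.568]
force: [-0.3, -0.2, 0.5]
width: 64.0
gripper_force: 0.0
```

Run:
```python
from h import *
s,d,T=wrist("w10"); print({k:np.round(s[k],3) for k in("clock","eef_pos","tool_rot","force","width")})
c=cloud(d,T); a=circ(c,474,-26,35,27,36); print(a)
print(circ(c,648,-91,20,28,36))
w=np.r_[a[2]-s["eef_pos"][:2],0]; print(w,totool(s,w))
```

```text
{'clock': np.float64(15.95), 'eef_pos': array([473.643, -25.298, 139.785]), 'tool_rot': array([ 3.141e+00, -1.000e-03,  1.568e+00]), 'force': array([-0.312, -0.187,  0.495]), 'width': np.float64(64.012)}
(1002, array([471.6, -27.4,  31.6]), array([471.3, -28.1]))
(572, array([647.6, -90.1,  31.7]), array([648.9, -91. ]))
[-2.34326149 -2.8024089   0.        ] [-9.36080117e-03 -7.78755083e-03 -1.52224492e-05]
```

step_arm([
  {"dx":-0.009,"dy":-0.008,"dz":0.15,"ax":0,"ay":0,"az":0,"gripper":0.75},
  {"dx":0,"dy":0,"dz":0.15,"ax":0,"ay":0,"az":0,"gripper":0.75},
  {"dx":0,"dy":0,"dz":0.1,"ax":0,"ay":0,"az":0,"gripper":0.75},
  {"dx":0,"dy":0,"dz":0.04,"ax":0,"ay":0,"az":0,"gripper":0.75},
  {"dx":0,"dy":0,"dz":0.013,"ax":0,"ay":0,"az":0,"gripper":0.75},
  {"dx":0,"dy":0,"dz":0,"ax":0,"ay":0,"az":0,"gripper":0.3},
  {"dx":0,"dy":0,"dz":0,"ax":0,"ay":0,"az":0,"gripper":0.3},
  {"dx":0,"dy":0,"dz":0,"ax":0,"ay":0,"az":0,"gripper":0.3},
  {"dx":0,"dy":0,"dz":0,"ax":0,"ay":0,"az":0,"gripper":0.3},
])

```text
clock: 17.12
eef_pos: [470.9, -28.6, 4.3]
tool_rot: [3.141, -0.0, 1.568]
force: [-0.6, 1.8, 1.8]
width: 38.9
gripper_force: 60.3
```

Run:
```python
from h import *
s,d,T=wrist("w11"); print({k:np.round(s[k],3) for k in("clock","eef_pos","tool_rot","force","width","gripper_force")})
c=cloud(d,T); print(circ(c,s["eef_pos"][0],s["eef_pos"][1],24,28,36))
```

```text
{'clock': np.float64(17.125), 'eef_pos': array([470.906, -28.568,   4.314]), 'tool_rot': array([ 3.141, -0.   ,  1.568]), 'force': array([-0.627,  1.813,  1.767]), 'width': np.float64(38.857), 'gripper_force': np.float64(60.338)}
(3806, array([470.8, -27.5,  31.6]), array([470.9, -27.1]))
```

step_arm([
  {"dx":0,"dy":0,"dz":-0.08,"ax":0,"ay":0,"az":0,"gripper":0.3},
  {"dx":0,"dy":0,"dz":-0.2,"ax":0,"ay":0,"az":0,"gripper":0.3},
  {"dx":0,"dy":0,"dz":-0.12,"ax":0,"ay":0,"az":0,"gripper":0.3},
  {"dx":0.157,"dy":0.045,"dz":0,"ax":0,"ay":0,"az":0,"gripper":0.3},
  {"dx":0.157,"dy":0.045,"dz":0,"ax":0,"ay":0,"az":0,"gripper":0.3},
  {"dx":0.157,"dy":0.045,"dz":0,"ax":0,"ay":0,"az":0,"gripper":0.3},
  {"dx":0.156,"dy":0.046,"dz":0,"ax":0,"ay":0,"az":0,"gripper":0.3},
  {"dx":0,"dy":0,"dz":0,"ax":0,"ay":0,"az":0,"gripper":0.3},
  {"dx":0,"dy":0,"dz":0,"ax":0,"ay":0,"az":0,"gripper":0.3},
])

```text
clock: 18.3
eef_pos: [524.8, 157.9, 123.6]
tool_rot: [-3.14, 0.001, 1.568]
force: [-0.1, -1.1, -1.8]
width: 38.2
gripper_force: 60.6
```

Run:
```python
from h import *
s,d,T=wrist("w12"); print({k:np.round(s[k],3) for k in("clock","eef_pos","tool_rot","force","width","gripper_force")})
c=cloud(d,T); e=s["eef_pos"]
print(circ(c,e[0],e[1],24,e[2]+24,e[2]+32), circ(c,525.4,159.5,45,36,43),circ(c,525.4,159.5,12,78,95))
```

```text
{'clock': np.float64(18.3), 'eef_pos': array([524.751, 157.93 , 123.639]), 'tool_rot': array([-3.140e+00,  1.000e-03,  1.568e+00]), 'force': array([-0.137, -1.106, -1.818]), 'width': np.float64(38.189), 'gripper_force': np.float64(60.562)}
(3722, array([524.7, 159. , 151. ]), array([524.8, 159.9])) (5129, array([525.2, 167.5,  39.2]), array([525.1, 160.4])) (83, array([525.2, 161.9,  80.9]), array([525. , 160.2]))
```

step_arm([
  {"dx":0.004,"dy":0.002,"dz":0.06,"ax":0,"ay":0,"az":0,"gripper":0.3},
  {"dx":0,"dy":0,"dz":0.06,"ax":0,"ay":0,"az":0,"gripper":0.3},
  {"dx":0,"dy":0,"dz":0.04,"ax":0,"ay":0,"az":0,"gripper":0.3},
  {"dx":0,"dy":0,"dz":0.01,"ax":0,"ay":0,"az":0,"gripper":0.3},
  {"dx":0,"dy":0,"dz":0.01,"ax":0,"ay":0,"az":0,"gripper":0.3},
  {"dx":0,"dy":0,"dz":0.01,"ax":0,"ay":0,"az":0,"gripper":0.3},
  {"dx":0,"dy":0,"dz":0,"ax":0,"ay":0,"az":0,"gripper":0.3},
])

```text
clock: 19.23
eef_pos: [526.1, 160.1, 67.1]
tool_rot: [3.141, -0.0, 1.568]
force: [-1.1, 1.0, -1.2]
width: 38.1
gripper_force: 60.6
```

step_arm([
  {"dx":0,"dy":0,"dz":0.01,"ax":0,"ay":0,"az":0,"gripper":0.3},
  {"dx":0,"dy":0,"dz":0.01,"ax":0,"ay":0,"az":0,"gripper":0.3},
  {"dx":0,"dy":0,"dz":0,"ax":0,"ay":0,"az":0,"gripper":0.3},
])

```text
clock: 19.6
eef_pos: [525.8, 160.0, 60.8]
tool_rot: [-3.141, 0.0, 1.568]
force: [-0.2, -0.5, -1.1]
width: 38.5
gripper_force: 60.6
```

Foot at ~56.5, past the hub's top, no contact. Continue.

step_arm([
  {"dx":0,"dy":0,"dz":0.015,"ax":0,"ay":0,"az":0,"gripper":0.3},
  {"dx":0,"dy":0,"dz":0.015,"ax":0,"ay":0,"az":0,"gripper":0.3},
  {"dx":0,"dy":0,"dz":0.015,"ax":0,"ay":0,"az":0,"gripper":0.3},
  {"dx":0,"dy":0,"dz":0,"ax":0,"ay":0,"az":0,"gripper":0.3},
])

```text
clock: 20.1
eef_pos: [525.7, 159.9, 47.0]
tool_rot: [-3.141, 0.0, 1.568]
force: [0.3, -0.0, -0.4]
width: 38.7
gripper_force: 60.6
```

step_arm([
  {"dx":0,"dy":0,"dz":0.009,"ax":0,"ay":0,"az":0,"gripper":0.3},
  {"dx":0,"dy":0,"dz":0,"ax":0,"ay":0,"az":0,"gripper":0.3},
])

```text
clock: 20.35
eef_pos: [525.9, 160.0, 44.7]
tool_rot: [-3.141, 0.0, 1.568]
force: [0.2, -0.2, -1.0]
width: 38.5
gripper_force: 60.6
```

step_arm([
  {"dx":0,"dy":0,"dz":0.004,"ax":0,"ay":0,"az":0,"gripper":0.3},
  {"dx":0,"dy":0,"dz":0,"ax":0,"ay":0,"az":0,"gripper":0.3},
])

```text
clock: 20.6
eef_pos: [526.0, 160.0, 43.6]
tool_rot: [3.142, 0.0, 1.568]
force: [0.0, 1.1, -2.1]
width: 38.3
gripper_force: 60.6
```

step_arm([
  {"dx":0,"dy":0,"dz":0.002,"ax":0,"ay":0,"az":0,"gripper":0.3},
  {"dx":0,"dy":0,"dz":0,"ax":0,"ay":0,"az":0,"gripper":0.3},
])

```text
clock: 20.85
eef_pos: [526.1, 160.1, 43.2]
tool_rot: [3.141, -0.0, 1.568]
force: [-0.8, -0.7, -0.0]
width: 38.7
gripper_force: 60.6
```

step_arm([
  {"dx":0,"dy":0,"dz":0.002,"ax":0,"ay":0,"az":0,"gripper":0.3},
  {"dx":0,"dy":0,"dz":0,"ax":0,"ay":0,"az":0,"gripper":0.65},
  {"dx":0,"dy":0,"dz":0,"ax":0,"ay":0,"az":0,"gripper":0.65},
  {"dx":0,"dy":0,"dz":0,"ax":0,"ay":0,"az":0,"gripper":0.65},
  {"dx":0,"dy":0,"dz":-0.1,"ax":0,"ay":0,"az":0,"gripper":0.65},
  {"dx":0,"dy":0,"dz":-0.15,"ax":0,"ay":0,"az":0,"gripper":0.65},
  {"dx":-0.1,"dy":0,"dz":-0.1,"ax":0,"ay":0,"az":0,"gripper":0.65},
  {"dx":-0.1,"dy":0,"dz":0,"ax":0,"ay":0,"az":0,"gripper":0.65},
  {"dx":0,"dy":0,"dz":0,"ax":0,"ay":0,"az":0,"gripper":0.65},
  {"dx":0,"dy":0,"dz":0,"ax":0,"ay":0,"az":0,"gripper":0.65},
])

```text
clock: 22.1
eef_pos: [525.7, 100.7, 147.4]
tool_rot: [-3.142, -0.001, 1.568]
force: [-0.1, 0.5, 0.2]
width: 55.7
gripper_force: 0.0
```

Run:
```python
from h import *
s,d,T=wrist("w13"); print({k:np.round(s[k],3) for k in("clock","eef_pos","tool_rot","force","width")})
c=cloud(d,T); x,y=525.4,159.5
print("disc",plane(c,x,y,24,34,30,50),"sleeve",plane(c,x,y,12,22,66,76),circ(c,x,y,30,66,76),"tip",circ(c,x,y,9,80,95))
```

```text
{'clock': np.float64(22.1), 'eef_pos': array([525.695, 100.672, 147.379]), 'tool_rot': array([-3.142e+00, -1.000e-03,  1.568e+00]), 'force': array([-0.052,  0.47 ,  0.176]), 'width': np.float64(55.704)}
disc (3209, array([-1.0000e-03,  2.0000e-03,  3.9347e+01])) sleeve (1496, array([-0.0000e+00,  4.0000e-03,  7.0921e+01])) (1521, array([525.8, 159.8,  70.9]), array([525.6, 159.1])) tip (110, array([525.2, 159.8,  84. ]), array([525.1, 159.6]))
```

The sleeve is home: top at 70.9 mm and level. Now the cap.

step_arm([
  {"dx":-0.128,"dy":0.082,"dz":0,"ax":0,"ay":0,"az":0,"gripper":0.5},
  {"dx":-0.128,"dy":0.082,"dz":0,"ax":0,"ay":0,"az":0,"gripper":0.5},
  {"dx":-0.128,"dy":0.082,"dz":0,"ax":0,"ay":0,"az":0,"gripper":0.5},
  {"dx":-0.128,"dy":0.082,"dz":0,"ax":0,"ay":0,"az":0,"gripper":0.5},
  {"dx":-0.128,"dy":0.082,"dz":0,"ax":0,"ay":0,"az":0,"gripper":0.5},
  {"dx":0,"dy":0,"dz":0,"ax":0,"ay":0,"az":0,"gripper":0.5},
  {"dx":0,"dy":0,"dz":0,"ax":0,"ay":0,"az":0,"gripper":0.5},
])

```text
clock: 23.02
eef_pos: [647.8, -90.3, 146.8]
tool_rot: [-3.14, -0.002, 1.569]
force: [0.3, 0.8, 0.7]
width: 42.8
gripper_force: 0.0
```

Run:
```python
from h import *
s,d,T=wrist("w14"); print({k:np.round(s[k],3) for k in("clock","eef_pos","tool_rot","force","width")})
c=cloud(d,T); a=circ(c,648.9,-91,20,29,36); b=circ(c,648.9,-91,30,5,11); print(a,b)
w=np.r_[(a[2]+b[2])/2-s["eef_pos"][:2],0]; print(w,totool(s,w))
```

```text
{'clock': np.float64(23.025), 'eef_pos': array([647.802, -90.282, 146.814]), 'tool_rot': array([-3.140e+00, -2.000e-03,  1.569e+00]), 'force': array([0.322, 0.781, 0.678]), 'width': np.float64(42.846)}
(616, array([648.9, -90.4,  32.1]), array([649. , -90.8])) (1020, array([648.9, -86. ,   8.1]), array([648.8, -90.8]))
[ 1.09843689 -0.51804085  0.        ] [-1.72121765e-03  3.66407799e-03 -7.25536681e-06]
```

step_arm([
  {"dx":-0.002,"dy":0.004,"dz":0.15,"ax":0,"ay":0,"az":0,"gripper":0.5},
  {"dx":0,"dy":0,"dz":0.15,"ax":0,"ay":0,"az":0,"gripper":0.5},
  {"dx":0,"dy":0,"dz":0.12,"ax":0,"ay":0,"az":0,"gripper":0.5},
  {"dx":0,"dy":0,"dz":0.04,"ax":0,"ay":0,"az":0,"gripper":0.5},
  {"dx":0,"dy":0,"dz":0.014,"ax":0,"ay":0,"az":0,"gripper":0.5},
  {"dx":0,"dy":0,"dz":0,"ax":0,"ay":0,"az":0,"gripper":0},
  {"dx":0,"dy":0,"dz":0,"ax":0,"ay":0,"az":0,"gripper":0},
  {"dx":0,"dy":0,"dz":0,"ax":0,"ay":0,"az":0,"gripper":0},
  {"dx":0,"dy":0,"dz":0,"ax":0,"ay":0,"az":0,"gripper":0},
])

```text
clock: 24.2
eef_pos: [650.5, -92.8, 6.8]
tool_rot: [3.139, 0.0, 1.568]
force: [-0.0, -0.2, 6.9]
width: 21.8
gripper_force: 59.4
```

step_arm([
  {"dx":0,"dy":0,"dz":-0.05,"ax":0,"ay":0,"az":0,"gripper":0},
  {"dx":0,"dy":0,"dz":-0.15,"ax":0,"ay":0,"az":0,"gripper":0},
  {"dx":0,"dy":0,"dz":-0.2,"ax":0,"ay":0,"az":0,"gripper":0},
  {"dx":0,"dy":0,"dz":-0.06,"ax":0,"ay":0,"az":0,"gripper":0},
  {"dx":0,"dy":0,"dz":0,"ax":0,"ay":0,"az":0,"gripper":0},
  {"dx":0,"dy":0,"dz":0,"ax":0,"ay":0,"az":0,"gripper":0},
])

```text
clock: 24.95
eef_pos: [647.9, -93.2, 141.6]
tool_rot: [-3.138, 0.0, 1.567]
force: [-0.7, -0.4, -0.6]
width: 21.8
gripper_force: 58.9
```

Run:
```python
from h import *
s,d,T=wrist("w15"); print({k:np.round(s[k],3) for k in("clock","eef_pos","tool_rot","force","width","gripper_force")})
c=cloud(d,d["T_tool_cam"])  # tool frame
m=(np.hypot(c[...,0],c[...,1])<24)&(c[...,0]>13)&(c[...,2]>-15)&(c[...,2]<15)
p=c[m]; print(len(p),np.linalg.lstsq(np.c_[p[:,:2],np.ones(len(p))],p[:,2],rcond=None)[0].round(3))
e=[]
for col in range(285,350,2):
    r=np.where(m[:,col])[0]
    if len(r): e.append(c[r[0],col,:2])
e=np.array(e)
from scipy.optimize import least_squares
f=least_squares(lambda q:np.hypot(*(e-q).T)-22,[0,0],loss="soft_l1"); print(f.x,np.abs(f.fun).mean(),len(e))
off=tool_T(s)[:3,:3]@np.r_[f.x,0]; w=np.r_[np.array([525.3,159.6])-s["eef_pos"][:2]-off[:2],0]; print(w,totool(s,w))
b=cv2.resize(d["color"][100:400,140:500],(720,600)); cv2.imwrite("pics/cap.png",np.clip(b[:,:,::-1]*1.5,0,255).astype(np.uint8))
```

```text
{'clock': np.float64(24.95), 'eef_pos': array([647.909, -93.207, 141.557]), 'tool_rot': array([-3.138,  0.   ,  1.567]), 'force': array([-0.719, -0.426, -0.61 ]), 'width': np.float64(21.813), 'gripper_force': np.float64(58.899)}
1381 [ 3.430e-01  4.000e-03 -6.888e+00]
[ 0.93183828 -0.40594058] 0.19774949302654285 33
[-122.20588562  251.87404431    0.        ] [ 0.83820146 -0.41018027  0.00131003]
```

View pics/cap.png

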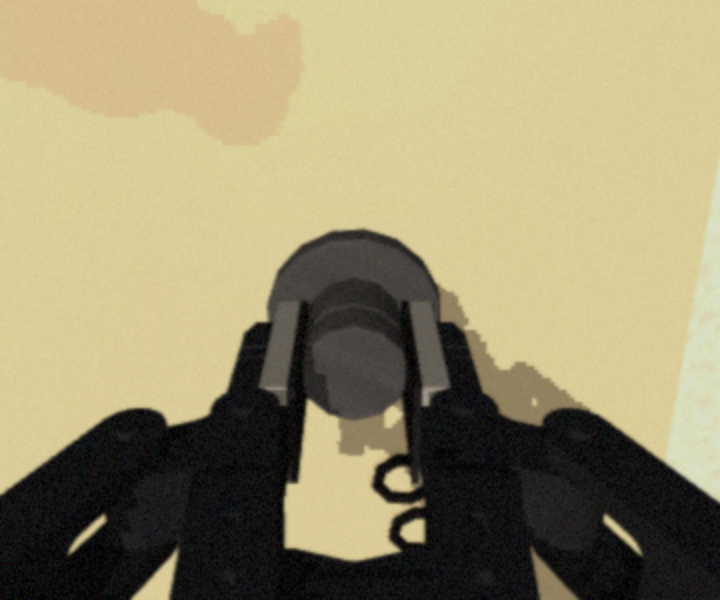

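The cap is held by the knob, knob top at crop (355,370). I'll check its tilt from the knob top and the flange.

Run:
```python
from h import *
d=np.load("w15.npz"); c=cloud(d,d["T_tool_cam"])
fit=lambda p:(len(p),p.mean(0).round(2),np.linalg.lstsq(np.c_[p[:,:2],np.ones(len(p))],p[:,2],rcond=None)[0].round(3))
f=c[222:238,300:334].reshape(-1,3); f=f[~np.isnan(f).any(1)]; print("flange",fit(f))
for r in range(210,250,3): print(r,c[r,317].round(1),c[r,300].round(1))
k=c[272:302,304:334].reshape(-1,3);k=k[~np.isnan(k).any(1)]; print("knob",fit(k),cv2.minEnclosingCircle(k[:,:2].astype(np.float32)))
```

```text
flange (541, array([17.57, -0.15, -1.34]), array([-1.00e-03,  1.00e-03, -1.32e+00]))
210 [-26.1  -0.  139.4] [-26.5 -15.7 140.2]
213 [-29.9  -0.  141.4] [-29.6 -15.8 140.7]
216 [22.9  0.1  2.8] [-32.8 -15.8 141.1]
219 [22.6  0.1 -0.2] [21.3 -8.2  2.7]
222 [21.6  0.1 -1.6] [21.2 -8.  -0.7]
225 [19.6  0.1 -0.6] [19.9 -8.  -1.3]
228 [18.1  0.1 -0.8] [18.2 -8.1 -0.9]
231 [17.4  0.1 -2.6] [16.5 -8.1 -0.8]
234 [15.5  0.1 -1.9] [15.5 -8.1 -1.9]
237 [14.1  0.1 -2.3] [14.1 -8.1 -2.3]
240 [12.5  0.1 -2.4] [12.1 -8.2 -1.5]
243 [13.4  0.1 -7.4] [10.5 -8.2 -1.6]
246 [12.9  0.1 -9.4] [ 9.6 -8.1 -2.9]
249 [ 12.6   0.1 -11.8] [ 9.7 -8.  -6.2]
knob (896, array([  1.79,   0.7 , -25.37]), array([-7.0000e-03, -1.0000e-03, -2.5356e+01])) ((1.5414464473724365, 0.8609676361083984), 9.906109809875488)
```

Level; the cap axis is 0.9 mm ahead of the TCP and its underside 6.7 mm below it. Go over the spindle and re-check.

step_arm([
  {"dx":0.14,"dy":-0.068,"dz":0,"ax":0,"ay":0,"az":0,"gripper":0},
  {"dx":0.14,"dy":-0.068,"dz":0,"ax":0,"ay":0,"az":0,"gripper":0},
  {"dx":0.14,"dy":-0.068,"dz":0,"ax":0,"ay":0,"az":0,"gripper":0},
  {"dx":0.14,"dy":-0.068,"dz":0,"ax":0,"ay":0,"az":0,"gripper":0},
  {"dx":0.14,"dy":-0.068,"dz":0,"ax":0,"ay":0,"az":0,"gripper":0},
  {"dx":0.138,"dy":-0.068,"dz":0,"ax":0,"ay":0,"az":0,"gripper":0},
  {"dx":0,"dy":0,"dz":0,"ax":0,"ay":0,"az":0,"gripper":0},
  {"dx":0,"dy":0,"dz":0,"ax":0,"ay":0,"az":0,"gripper":0},
  {"dx":0,"dy":0,"dz":0,"ax":0,"ay":0,"az":0,"gripper":0},
])

```text
clock: 26.12
eef_pos: [528.1, 157.0, 142.5]
tool_rot: [-3.141, 0.001, 1.565]
force: [0.7, 0.5, -1.1]
width: 21.6
gripper_force: 58.9
```

Run:
```python
from h import *
s,d,T=wrist("w16"); print({k:np.round(s[k],3) for k in("clock","eef_pos","tool_rot","force","width","gripper_force")})
off=tool_T(s)[:3,:3]@[0.85,0,0]; w=np.r_[np.array([525.3,159.6])-s["eef_pos"][:2]-off[:2],0]; print(w,totool(s,w))
```

```text
{'clock': np.float64(26.125), 'eef_pos': array([528.122, 157.039, 142.517]), 'tool_rot': array([-3.141e+00,  1.000e-03,  1.565e+00]), 'force': array([ 0.731,  0.462, -1.084]), 'width': np.float64(21.623), 'gripper_force': np.float64(58.901)}
[-2.82650725  1.71074671  0.        ] [ 5.64822444e-03 -9.45432161e-03  1.72346578e-06]
```

step_arm([
  {"dx":0.0056,"dy":-0.0095,"dz":0.06,"ax":0,"ay":0,"az":0,"gripper":0},
  {"dx":0,"dy":0,"dz":0.06,"ax":0,"ay":0,"az":0,"gripper":0},
  {"dx":0,"dy":0,"dz":0.02,"ax":0,"ay":0,"az":0,"gripper":0},
  {"dx":0,"dy":0,"dz":0,"ax":0,"ay":0,"az":0,"gripper":0},
  {"dx":0,"dy":0,"dz":0,"ax":0,"ay":0,"az":0,"gripper":0},
])

```text
clock: 26.8
eef_pos: [525.5, 160.5, 101.8]
tool_rot: [3.14, -0.0, 1.567]
force: [0.1, 0.1, -0.0]
width: 21.8
gripper_force: 58.9
```

Run:
```python
from h import *
s,d,T=wrist("w17"); print({k:np.round(s[k],3) for k in("clock","eef_pos","tool_rot","force","width","gripper_force")})
off=tool_T(s)[:3,:3]@[0.85,0,0]; w=np.r_[np.array([525.3,159.6])-s["eef_pos"][:2]-off[:2],0]; print(w,totool(s,w))
```

```text
{'clock': np.float64(26.8), 'eef_pos': array([525.543, 160.507, 101.805]), 'tool_rot': array([ 3.14 , -0.   ,  1.567]), 'force': array([ 0.09 ,  0.123, -0.016]), 'width': np.float64(21.771), 'gripper_force': np.float64(58.905)}
[-0.2460068 -1.7568472  0.       ] [-5.85914186e-03 -7.98412434e-04 -3.19865977e-06]
```

step_arm([
  {"dx":-0.005,"dy":-0.001,"dz":0.01,"ax":0,"ay":0,"az":0,"gripper":0},
  {"dx":0,"dy":0,"dz":0.01,"ax":0,"ay":0,"az":0,"gripper":0},
  {"dx":0,"dy":0,"dz":0.01,"ax":0,"ay":0,"az":0,"gripper":0},
  {"dx":0,"dy":0,"dz":0,"ax":0,"ay":0,"az":0,"gripper":0},
])

```text
clock: 27.35
eef_pos: [524.4, 159.0, 91.9]
tool_rot: [-3.141, 0.0, 1.568]
force: [-1.1, 0.5, -0.5]
width: 21.7
gripper_force: 58.9
```

step_arm([
  {"dx":0,"dy":0,"dz":0.01,"ax":0,"ay":0,"az":0,"gripper":0},
  {"dx":0,"dy":0,"dz":0.01,"ax":0,"ay":0,"az":0,"gripper":0},
  {"dx":0,"dy":0,"dz":0,"ax":0,"ay":0,"az":0,"gripper":0},
])

```text
clock: 27.72
eef_pos: [524.4, 158.9, 85.9]
tool_rot: [-3.141, 0.0, 1.568]
force: [-0.4, -0.1, -1.1]
width: 21.7
gripper_force: 58.9
```

step_arm([
  {"dx":0,"dy":0.003,"dz":0.008,"ax":0,"ay":0,"az":0,"gripper":0},
  {"dx":0,"dy":0,"dz":0.008,"ax":0,"ay":0,"az":0,"gripper":0},
  {"dx":0,"dy":0,"dz":0.004,"ax":0,"ay":0,"az":0,"gripper":0},
  {"dx":0,"dy":0,"dz":0,"ax":0,"ay":0,"az":0,"gripper":0},
])

```text
clock: 28.22
eef_pos: [525.5, 159.0, 80.1]
tool_rot: [-3.141, 0.0, 1.568]
force: [-0.4, -0.5, -0.7]
width: 21.6
gripper_force: 58.9
```

step_arm([
  {"dx":0,"dy":0,"dz":0.004,"ax":0,"ay":0,"az":0,"gripper":0},
  {"dx":0,"dy":0,"dz":0,"ax":0,"ay":0,"az":0,"gripper":0},
])

```text
clock: 28.48
eef_pos: [525.5, 159.0, 79.0]
tool_rot: [3.142, 0.0, 1.568]
force: [0.1, -0.0, -0.8]
width: 21.8
gripper_force: 58.9
```

step_arm([
  {"dx":0,"dy":0,"dz":0.004,"ax":0,"ay":0,"az":0,"gripper":0},
  {"dx":0,"dy":0,"dz":0,"ax":0,"ay":0,"az":0,"gripper":0},
])

```text
clock: 28.72
eef_pos: [525.6, 159.1, 77.8]
tool_rot: [3.141, -0.0, 1.568]
force: [0.8, -0.2, -0.6]
width: 21.6
gripper_force: 59.0
```

step_arm([
  {"dx":0,"dy":0,"dz":0.003,"ax":0,"ay":0,"az":0,"gripper":0},
  {"dx":0,"dy":0,"dz":0,"ax":0,"ay":0,"az":0,"gripper":0},
])

```text
clock: 28.98
eef_pos: [525.7, 159.1, 77.0]
tool_rot: [3.141, -0.0, 1.568]
force: [-0.2, -0.5, 1.1]
width: 22.2
gripper_force: 59.1
```

Contact at about 1.7 N. Release, retreat and check.

step_arm([
  {"dx":0,"dy":0,"dz":0,"ax":0,"ay":0,"az":0,"gripper":0.5},
  {"dx":0,"dy":0,"dz":0,"ax":0,"ay":0,"az":0,"gripper":0.5},
  {"dx":0,"dy":0,"dz":0,"ax":0,"ay":0,"az":0,"gripper":0.5},
  {"dx":0,"dy":0,"dz":-0.1,"ax":0,"ay":0,"az":0,"gripper":0.5},
  {"dx":0,"dy":0,"dz":-0.15,"ax":0,"ay":0,"az":0,"gripper":0.5},
  {"dx":-0.1,"dy":0,"dz":-0.05,"ax":0,"ay":0,"az":0,"gripper":0.5},
  {"dx":-0.1,"dy":0,"dz":0,"ax":0,"ay":0,"az":0,"gripper":0.5},
  {"dx":0,"dy":0,"dz":0,"ax":0,"ay":0,"az":0,"gripper":0.5},
  {"dx":0,"dy":0,"dz":0,"ax":0,"ay":0,"az":0,"gripper":0.5},
])

```text
clock: 30.1
eef_pos: [525.3, 99.7, 166.9]
tool_rot: [3.142, -0.001, 1.568]
force: [0.8, 0.2, -0.2]
width: 42.4
gripper_force: 0.0
```

Run:
```python
from h import *
s,d,T=wrist("w18"); print({k:np.round(s[k],3) for k in("clock","eef_pos","force","width")})
c=cloud(d,T); x,y=525.4,159.5
print("disc",plane(c,x,y,27,34,30,50),"flange",plane(c,x,y,14,21,74,84),circ(c,x,y,30,76,83),"knob",plane(c,x,y,0,10,98,108),circ(c,x,y,18,98,108))
```

```text
{'clock': np.float64(30.1), 'eef_pos': array([525.303,  99.66 , 166.939]), 'force': array([ 0.789,  0.193, -0.172]), 'width': np.float64(42.4)}
disc (2088, array([0.0000e+00, 1.0000e-03, 3.9348e+01])) flange (1602, array([-0.0000e+00,  6.0000e-03,  7.9258e+01])) (1976, array([525.3, 162.5,  79.2]), array([525.3, 160.3])) knob (831, array([0.00000e+00, 2.00000e-03, 1.03302e+02])) (1137, array([525.4, 160.7, 103.2]), array([525.4, 160.5]))
```

Cap flange top is at 79.2 mm (expected 79) and level, the disc is home, and the arm is clear. Handing in.

```bash
python3 -c "
from cell import ctrl
print(ctrl.finish_job())"
```

```text
the job is handed in; nothing more can be done
None
```

The reel is rebuilt and handed in at about 30 s: disc home in its slots, sleeve over the hub and cap flush on the sleeve, all measured level at the expected heights, with contact loads of roughly 5 N; the judge returned no verdict.

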